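Flip the pastel stock tags

TASK

On the rail in front of the four pastel bins, gently push the rocking tags over with a fingertip so that every tag straight across from a full bin leans towards the robot with its round mark up, and the tag across from the nearly empty bin leans to the bins with its bar mark up. Only push: do not grip any tag, and do not pick up or shift the bins or the other things lying about.

Things in the scene. Friction and masses are not known exactly. Their poses are not given: they have to be found in the camera images.
- hinge_a (a point): middle of the hinge pin of tag a, 53 mm above the table, on a wooden rail (310 long, 30 deep, 45 mm high; foot 60 deep, 8 mm high) with four tags 75 mm apart. x points square to the rail, away from the robot to the row of bins; y along the rail and pin; z up. Each tag can be at any of the four places
- tag_a (a joint): lean of tag a. 0 is upright; negative leans to the robot (round mark up), positive leans to the bins (bar mark up). Swings freely from -0.9 to +0.9 rad: pushed past upright it falls to the other stop by itself and rests there. The marks are flush dark steel inlays: a disc 30 mm across on one face, a bar 34 x 9 mm on the other
- edge_a (a point): middle of the free edge of tag a, a smooth, slippery white laminate leaf 42 mm wide, 5 mm thick, 20 to 45 g, reaching 55 mm from its pin. At a stop this edge is 43 mm to that side of the pin and 34 mm above it; upright it is 55 mm above. A light sideways push here, square to the rail, tips the tag
- hinge_b (a point): middle of the hinge pin of tag b, 53 mm above the table, on a wooden rail (310 long, 30 deep, 45 mm high; foot 60 deep, 8 mm high) with four tags 75 mm apart. x points square to the rail, away from the robot to the row of bins; y along the rail and pin; z up. Each tag can be at any of the four places
- tag_b (a joint): lean of tag b. 0 is upright; negative leans to the robot (round mark up), positive leans to the bins (bar mark up). Swings freely from -0.9 to +0.9 rad: pushed past upright it falls to the other stop by itself and rests there. The marks are flush dark steel inlays: a disc 30 mm across on one face, a bar 34 x 9 mm on the other
- edge_b (a point): middle of the free edge of tag b, a smooth, slippery white laminate leaf 42 mm wide, 5 mm thick, 20 to 45 g, reaching 55 mm from its pin. At a stop this edge is 43 mm to that side of the pin and 34 mm above it; upright it is 55 mm above. A light sideways push here, square to the rail, tips the tag
- hinge_c (a point): middle of the hinge pin of tag c, 53 mm above the table, on a wooden rail (310 long, 30 deep, 45 mm high; foot 60 deep, 8 mm high) with four tags 75 mm apart. x points square to the rail, away from the robot to the row of bins; y along the rail and pin; z up. Each tag can be at any of the four places
- tag_c (a joint): lean of tag c. 0 is upright; negative leans to the robot (round mark up), positive leans to the bins (bar mark up). Swings freely from -0.9 to +0.9 rad: pushed past upright it falls to the other stop by itself and rests there. The marks are flush dark steel inlays: a disc 30 mm across on one face, a bar 34 x 9 mm on the other
- edge_c (a point): middle of the free edge of tag c, a smooth, slippery white laminate leaf 42 mm wide, 5 mm thick, 20 to 45 g, reaching 55 mm from its pin. At a stop this edge is 43 mm to that side of the pin and 34 mm above it; upright it is 55 mm above. A light sideways push here, square to the rail, tips the tag
- hinge_d (a point): middle of the hinge pin of tag d, 53 mm above the table, on a wooden rail (310 long, 30 deep, 45 mm high; foot 60 deep, 8 mm high) with four tags 75 mm apart. x points square to the rail, away from the robot to the row of bins; y along the rail and pin; z up. Each tag can be at any of the four places
- tag_d (a joint): lean of tag d. 0 is upright; negative leans to the robot (round mark up), positive leans to the bins (bar mark up). Swings freely from -0.9 to +0.9 rad: pushed past upright it falls to the other stop by itself and rests there. The marks are flush dark steel inlays: a disc 30 mm across on one face, a bar 34 x 9 mm on the other
- edge_d (a point): middle of the free edge of tag d, a smooth, slippery white laminate leaf 42 mm wide, 5 mm thick, 20 to 45 g, reaching 55 mm from its pin. At a stop this edge is 43 mm to that side of the pin and 34 mm above it; upright it is 55 mm above. A light sideways push here, square to the rail, tips the tag
- bin_a: full loose pastel bin: open wooden box 90 mm (x, across the row) x 64 mm (y) x 36 mm high, filled to the brim with pastel sticks. Origin: centre of its underside; y runs along the row. The bins stand in a row beyond the rail, each straight across (130 mm along the hinge's x) from the tag it belongs to; any bin can be at any place
- bin_b: full loose pastel bin: open wooden box 90 mm (x, across the row) x 64 mm (y) x 36 mm high, filled to the brim with pastel sticks. Origin: centre of its underside; y runs along the row. The bins stand in a row beyond the rail, each straight across (130 mm along the hinge's x) from the tag it belongs to; any bin can be at any place
- bin_c: full loose pastel bin: open wooden box 90 mm (x, across the row) x 64 mm (y) x 36 mm high, filled to the brim with pastel sticks. Origin: centre of its underside; y runs along the row. The bins stand in a row beyond the rail, each straight across (130 mm along the hinge's x) from the tag it belongs to; any bin can be at any place
- bin_d: nearly empty loose pastel bin: open wooden box 90 mm (x, across the row) x 64 mm (y) x 36 mm high, with one short pastel stub on its floor. Origin: centre of its underside; y runs along the row. The bins stand in a row beyond the rail, each straight across (130 mm along the hinge's x) from the tag it belongs to; any bin can be at any place
- stick: loose bystander: pastel stick 14 mm thick, 65 mm long (x), lying before the rail, roughly along it; origin under its middle
- eraser: loose bystander: white eraser 24 x 45 x 13 mm before the rail; origin centre of underside
- jar: loose bystander: lidded glass jar 56 mm across, 70 mm high, past the rail's left end; origin centre of underside
- can: loose bystander: metal can 52 mm across, 95 mm high, past the rail's right end; origin centre of underside
- sander: loose bystander: cork sanding block 70 x 40 x 30 mm, left of the bins; origin centre of underside
- brush: loose bystander: brush lying before the rail, along it; origin under its middle
- stump: loose bystander: turned wooden blending cone 32 mm across, 46 mm high, right of the bins; origin centre of underside
Things that resemble listed ones, but are neither listed nor needed, are in the scene too. What is shaped like the bin_d but green or red is not meant.

How it is judged (in metres and radians):
At the end, for the whole second after the job is handed in: Each tag across from a full bin leans towards the robot (below -0.72 rad), the tag across from the nearly empty bin leans towards the bins (above +0.72 rad), and all tags are at rest (under 0.1 rad/s) (((y of hinge_a in the frame of bin_d between -0.0375 and 0.0375 m and value of joint tag_a above 0.72 rad) or (not (y of hinge_a in the frame of bin_d between -0.0375 and 0.0375 m) and value of joint tag_a below -0.72 rad)) and ((y of hinge_b in the frame of bin_d between -0.0375 and 0.0375 m and value of joint tag_b above 0.72 rad) or (not (y of hinge_b in the frame of bin_d between -0.0375 and 0.0375 m) and value of joint tag_b below -0.72 rad)) and ((y of hinge_c in the frame of bin_d between -0.0375 and 0.0375 m and value of joint tag_c above 0.72 rad) or (not (y of hinge_c in the frame of bin_d between -0.0375 and 0.0375 m) and value of joint tag_c below -0.72 rad)) and ((y of hinge_d in the frame of bin_d between -0.0375 and 0.0375 m and value of joint tag_d above 0.72 rad) or (not (y of hinge_d in the frame of bin_d between -0.0375 and 0.0375 m) and value of joint tag_d below -0.72 rad)) and velocity of joint tag_a between -0.1 and 0.1 rad/s and velocity of joint tag_b between -0.1 and 0.1 rad/s and velocity of joint tag_c between -0.1 and 0.1 rad/s and velocity of joint tag_d between -0.1 and 0.1 rad/s); the robot touches nothing.
It fails at once if a tag is gripped or struck hard (over 15 N) (contact force between the fingers and tag_a above 15 N or contact force between the fingers and tag_b above 15 N or contact force between the fingers and tag_c above 15 N or contact force between the fingers and tag_d above 15 N).
It fails at once if a bin is shifted or lifted (over 12 mm) (distance of any of bin_a, bin_b, bin_c, bin_d from where it was at the start of the episode above 0.012 m).
It fails at once if a bystander is shifted or lifted (over 15 mm) (distance of any of stick, eraser, jar, can, sander, brush, stump from where it was at the start of the episode above 0.015 m).
It also fails if it takes over 58 s, if anything falls off the work surface, if the arm or the gripper's body presses on something with over 40 N, if the wrist force passes 120 N, or if a joint passes its speed limit or range.

ROBOT

A 7-joint arm with a two-finger parallel gripper is mounted at the origin on the work surface. World frame = base frame: x ahead of the robot, y to its left, z up, the work surface at z = 0. Lengths are in m, angles in degrees, forces in N, time in s.
With the tool pointing down it reaches from about 0.425 to 0.95 m from the base axis. Payload 4.7 kg.
Tool frame: the origin (TCP) lies where the fingers leave the gripper's body, on its centre line; the fingertips stand 73 mm ahead of it and the grasp point (between the pads) lies 54 mm ahead of it; z points along the fingers, y is the line along which they close (so a half turn about z gives the same grasp; the last joint's range is limited). The gripper opens to 85 mm and grips with 20 to 120 N. Pads are 22 mm wide; open, the fingers measure 114 mm over their backs; the gripper's body (76 mm by 85 mm) begins 54 mm behind the grasp point. The pads swing forward as they close: fully open they stand 13 mm farther back than shut.
Start: joints at [-66.744, 26.849, -2.785, 87.806, 1.381, 65.374, -4.715], TCP at [0.284, 0.612, 0.304] pointing down, gripper open.
Joint ranges: [-148.3, 148.3], [-19.14, 114.17], [-79.39, 73.82], [5.75, 140.21], [-59.74, 239.74], [12.07, 113.84], [-152.46, 152.46]. Speed limits (degrees/s): [147.25, 147.25, 180, 180, 180, 180, 180].

INTERFACE

Orientations are given as a 3x3 rotation matrix whose columns are the frame's x, y, z axes.
In Python, from workcell import r gives the robot as it stands.
- The arm moves only by the tool send_rows, never from a script. Its argument "plan" is a list of rows, each a list of 3 entries, a list of its own where there are three numbers: the shift along the tool's x, y, z in cm, then the turn, a rotation vector about the tool's x, y, z in rad, then the gripper's target within -1 to 1 (shut at 1, half-way at 0, fully open at -1). In form: [[[x, y, z], [ax, ay, az], fingers], ...]. A call has exactly 8 rows; each row is the pose to reach, as a shift and turn from the pose commanded when the call began, along the tool's axes at that moment; what a row does not reach only later rows make up. A row lasts 1/12 s, in which the tool goes at most 41.7 mm and 7.16 degrees, less where a joint would pass 70% of its speed; a pose out of reach is approached as far as the arm can. A call with a gripper value outside its range is refused whole. The fingers move at their own pace and stop on an object; the grip force is fixed at half the most. Time passes only in rows, so rows that repeat a pose let the fingers close, or fill a call up. It gives the time, the measured TCP pose, the force, the opening and the grip force at its end, in the units of the state.
- r.get_state(): the state, without advancing time (a new reading comes with each control period).
- r.get_image(name): name is "side" or "top" or "wrist"; returns the picture (384x512x3 uint8, red, green, blue); there is no depth.
- r.camera_model(name): a dict with "mtx" (3x3 intrinsics, pixels), "origin" and "rotation" of the camera in the world. Camera axes: x right, y up, looking along -z (the intrinsics and any distortion apply to the point x, -y, -z); pixel columns grow to the right and rows downward; lengths in m; the calibration is good to about 2 mm. A picture is of the moment at which its call begins: read the wrist's pose just before it. camera_model takes no time and is no camera call; for the wrist camera it gives the pose at the moment of the call.
- r.job_done(): hands the job in; it is judged then, once.
The state is a dict: "t": time; "joint_pos": joint angles; "qvel": joint speeds; "tau": joint torques, N m; "eef_pos": TCP position; "ee_rot": TCP orientation; "ft_force": force on the tool from outside, world axes, zero at the start; "moment": the same for the moment, N m; "grip_width": finger opening in m; "finger_force": force on a finger pad.
Only numpy, scipy, OpenCV 4.12 (cv2) and the standard library are available. Lean on these libraries where they do the work, as an engineer would, in place of code of your own. Each camera call takes 0.05 s, during which the arm holds its last target. There are 200 camera calls.

## Working session

There is one attempt and no reset: what is moved stays moved. The work goes in short steps, Python scripts to look and compute and a tool call to move; the robot and the scene stay as the last step left them, time stands still between calls to the robot, and variables do not carry over. Pictures are saved under pics/ and viewed, at most 10 in all, crops included, and the job is handed in when it is done.

Besides the shell and the picture viewer there is one more tool, called after "Emit:" in YAML: its name, and indented under it one key for each argument. send_rows: Moves the arm, as the interface text tells. Its arguments: {"type":"object","properties":{"plan":{"type":"array"}},"required":["plan"]}

```bash
mkdir -p pics
python3 - <<'E'
from workcell import r
import cv2,numpy as np
for n in("top","side"):
    im=r.get_image(n); cv2.imwrite(f"pics/{n}0.png",cv2.cvtColor(im,cv2.COLOR_RGB2BGR))
    m=r.camera_model(n); print(n,np.round(m["mtx"],1).tolist(),np.round(m["origin"],3),np.round(m["rotation"],3).tolist(),m.keys())
s=r.get_state(); print(s["t"],s["eef_pos"],np.round(s["ee_rot"],3),s["grip_width"])
E
```

```text
top [[494.3, 0.0, 255.7], [0.0, 494.3, 199.9], [0.0, 0.0, 1.0]] [0.391 0.056 1.357] [[0.007, 0.988, -0.153], [-1.0, 0.01, 0.019], [0.02, 0.153, 0.988]] dict_keys(['mtx', 'origin', 'rotation'])
side [[498.1, 0.0, 256.9], [0.0, 498.1, 189.5], [0.0, 0.0, 1.0]] [ 0.34  -0.577  0.926] [[0.93, 0.279, -0.24], [-0.368, 0.729, -0.578], [0.014, 0.626, 0.78]] dict_keys(['mtx', 'origin', 'rotation'])
0.1 [0.28412766 0.61184966 0.30297598] [[-0.907  0.421 -0.001]
 [ 0.421  0.907 -0.002]
 [-0.    -0.002 -1.   ]] 0.08527677324262231
```

View pics/top0.png

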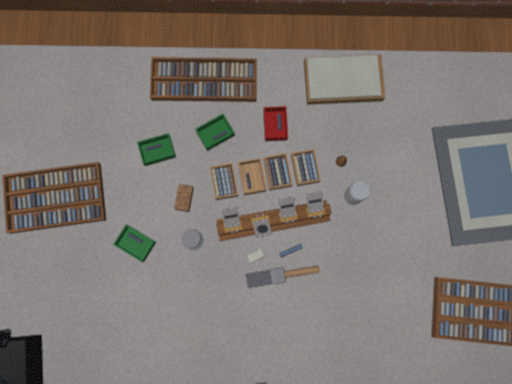

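View pics/side0.png

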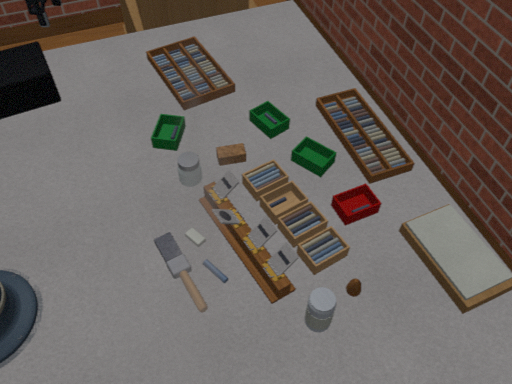

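The top view shows four bins at about (224,181), (252,177), (278,172) and (306,168). The one at (252,177) looks nearly empty. The tags at (232,218), (288,208) and (315,203) show bars and lean to the bins. The tag at (262,227) shows a disc and leans to the robot. I'll confirm this in one enlarged crop and measure.

```bash
cat > h.py <<'E'
import numpy as np
from workcell import r
def ray(n,uv,z):
    m=r.camera_model(n);K=m["mtx"];R=np.array(m["rotation"]);o=np.array(m["origin"])
    p=np.linalg.inv(K)@np.array([uv[0],uv[1],1.]); d=R@np.array([p[0],-p[1],-p[2]])
    return o+d*(z-o[2])/d[2]
def proj(n,P):
    m=r.camera_model(n);K=np.array(m["mtx"]);q=np.array(m["rotation"]).T@(np.array(P)-m["origin"])
    q=K@np.array([q[0],-q[1],-q[2]]);return q[:2]/q[2]
E
python3 - <<'E'
import cv2,numpy as np
from h import *
t=cv2.imread("pics/top0.png");s=cv2.imread("pics/side0.png")
a=cv2.resize(t[140:250,200:345],None,fx=5.5,fy=5.5,interpolation=cv2.INTER_CUBIC)[:600,:800]
cv2.imwrite("pics/crop.png",a)
# yellowish bins/tags
hsv=cv2.cvtColor(t,cv2.COLOR_BGR2HSV)
for nm,lo,hi in(("brownrail",(5,110,40),(22,255,255)),):
    m=cv2.inRange(hsv,lo,hi); m[:140]=0;m[250:]=0;m[:,:205]=0;m[:,350:]=0
    c,_=cv2.findContours(m,cv2.RETR_EXTERNAL,cv2.CHAIN_APPROX_NONE)
    for k in c:
        if cv2.contourArea(k)>60: print(nm,cv2.contourArea(k),np.round(cv2.minAreaRect(k)[0],1),np.round(cv2.boxPoints(cv2.minAreaRect(k)),1).tolist())
E
```

```text
brownrail 441.5 [240.3 226. ] [[216.10000610351562, 220.3000030517578], [260.79998779296875, 212.10000610351562], [264.5, 231.6999969482422], [219.8000030517578, 239.89999389648438]]
brownrail 752.5 [293.2 216.5] [[255.0, 213.3000030517578], [327.8999938964844, 200.3000030517578], [331.3999938964844, 219.60000610351562], [258.3999938964844, 232.60000610351562]]
```

View pics/crop.png

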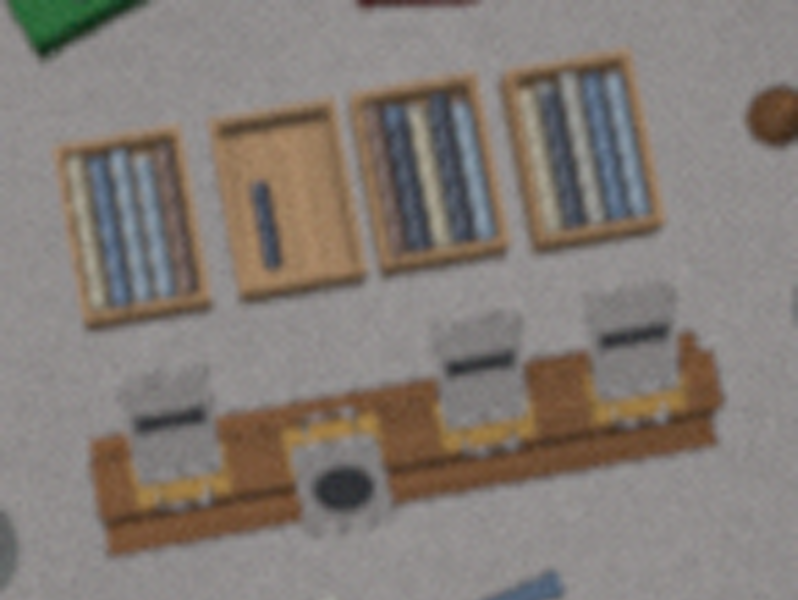

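The crop confirms it: the bin at pixel (252,177) holds one stub, so it's the nearly empty one, and tag 2 is straight across from it. The other three bins are full. All four tags need tipping the other way.

Run:
```python
from h import *
f=lambda u,v,z:ray("top",(200+(u+.5)/5.5-.5,140+(v+.5)/5.5-.5),z)
q=[f(92,440,.045),f(690,335,.045),f(718,408,.045),f(108,523,.045)]
for p in q: print(np.round(p,4))
print("len",np.linalg.norm(q[1]-q[0]),np.linalg.norm(q[2]-q[3]),"dep",np.linalg.norm(q[0]-q[3]))
E4=[f(*p,.087) for p in((166,368),(347,530),(476,315),(630,285))]
print("edges");[print(np.round(p,4)) for p in E4]
u=E4[3]-E4[0];print("span",np.linalg.norm(u)); u/=np.linalg.norm(u); xx=np.array([-u[1],u[0],0]); print("yaw x-axis",xx,np.degrees(np.arctan2(xx[1],xx[0])))
H=[E4[i]-xx*(.043 if i!=1 else -.043) for i in range(4)]
print("hinge");[print(np.round(p,4)) for p in H]
# bins
B=[np.mean([f(*p,.036) for p in Q],0) for Q in([(57,148),(177,128),(210,305),(87,327)],[(210,120),(335,98),(365,275),(240,298)],[(350,95),(477,75),(508,248),(385,272)],[(502,72),(630,50),(662,222),(537,248)])]
for b,h in zip(B,H): print("bin",np.round(b,4),"rel x,y",np.round([(b-h)@xx,(b-h)@-u],4))
```

```text
[0.5403 0.1357 0.045 ]
[ 0.5947 -0.1558  0.045 ]
[ 0.5587 -0.169   0.045 ]
[0.5001 0.1273 0.045 ]
len 0.2965839875369188 0.3020116711199192 dep 0.041092456149274675
edges
[0.57  0.099 0.087]
[0.4943 0.0133 0.087 ]
[ 0.5967 -0.0474  0.087 ]
[ 0.6119 -0.1208  0.087 ]
span 0.22374808728497686
yaw x-axis [0.98227255 0.18745834 0.        ] 10.804493074001986
hinge
[0.5277 0.0909 0.087 ]
[0.5365 0.0213 0.087 ]
[ 0.5545 -0.0555  0.087 ]
[ 0.5697 -0.1288  0.087 ]
bin [0.6476 0.1182 0.036 ] rel x,y [0.1228 0.0043]
bin [0.6632 0.0418 0.036 ] rel x,y [ 0.1283 -0.0036]
bin [ 0.6767 -0.0289  0.036 ] rel x,y [0.125  0.0032]
bin [ 0.69   -0.1051  0.036 ] rel x,y [0.1227 0.0008]
```

Measurements check out: the leaf span is 224 mm against 225, and the bins sit about 125 mm across from their tags. Next I close the fingers and go above the gap behind tag 1, turning the tool square to the rail.

Emit:
send_rows:
  plan:
    - [[-1.2, -0.8, 0], [0, 0, -0.06], 1]
    - [[-3.7, -2.5, 0], [0, 0, -0.14], 1]
    - [[-7, -4.7, 0], [0, 0, -0.22], 1]
    - [[-10.3, -6.9, 0], [0, 0, -0.3], 1]
    - [[-13.6, -9.1, 0], [0, 0, -0.38], 1]
    - [[-17, -11.3, 0], [0, 0, -0.46], 1]
    - [[-20.4, -13.5, 0], [0, 0, -0.54], 1]
    - [[-23.8, -15.7, 0], [0, 0, -0.62], 1]

```text
t: 0.77
eef_pos: [0.4346, 0.3676, 0.3036]
ee_rot: [[-0.982, -0.188, -0.0], [-0.188, 0.982, -0.0], [0.001, -0.0, -1.0]]
ft_force: [0.8, -0.2, -0.3]
grip_width: -0.0002
finger_force: 0.0
```

```bash
cat > st.py <<'E'
from h import *
import sys
s=r.get_state();R=np.array(s["ee_rot"]);p=np.array(s["eef_pos"])
print(round(s["t"],2),np.round(p,4),np.round(R,3).tolist(),np.round(s["grip_width"],3),np.round(s["ft_force"],2))
x=np.array([.9823,.1875,0]);y=np.array([-.1875,.9823,0])
C=np.array([.5471,-.018,.053]);d=p+.073*R[:,2]-C
print("tip in rail frame (x,y,z table) mm",np.round([d@x*1e3,d@y*1e3,(d[2]+.053)*1e3],1),"tags at y 112.5 37.5 -37.5 -112.5")
if len(sys.argv)>1:
    g=[float(a) for a in sys.argv[1:4]] # target tip rail mm
    w=C+x*g[0]/1e3+y*g[1]/1e3;w[2]=g[2]/1e3
    print("shift cm",np.round(R.T@(w-(p+.073*R[:,2]))*100,2))
    a=np.stack([-x,y,[0,0,-1]],1)
    import cv2;print("turn",np.round(cv2.Rodrigues(R.T@a)[0].ravel(),3))
E
python3 st.py 70 112.5 200
```

```text
0.77 [0.4346 0.3676 0.3036] [[-0.982, -0.188, -0.0], [-0.188, 0.982, -0.0], [0.001, -0.0, -1.0]] -0.0 [ 0.84 -0.19 -0.33]
tip in rail frame (x,y,z table) mm [-38.3 399.8 230.6] tags at y 112.5 37.5 -37.5 -112.5
shift cm [-10.81 -28.74   3.06]
turn [-0.    -0.001  0.001]
```

Emit:
send_rows:
  plan:
    - [[-1.4, -3.6, 0.3], [0, 0, 0], 1]
    - [[-2.8, -7.4, 0.8], [0, 0, 0], 1]
    - [[-4.3, -11.2, 1.2], [0, 0, 0], 1]
    - [[-5.7, -15, 1.6], [0, 0, 0], 1]
    - [[-7.2, -18.8, 2], [0, 0, 0], 1]
    - [[-8.6, -22.6, 2.4], [0, 0, 0], 1]
    - [[-10, -26.4, 2.8], [0, 0, 0], 1]
    - [[-10.8, -28.7, 3], [0, 0, 0], 1]

```text
t: 1.43
eef_pos: [0.5945, 0.102, 0.2731]
ee_rot: [[-0.984, -0.179, -0.0], [-0.179, 0.984, -0.003], [0.001, -0.003, -1.0]]
ft_force: [0.2, -0.4, -0.4]
grip_width: 0.0001
finger_force: 0.0
```

```bash
python3 st.py 70 112.5 75
python3 - <<'E'
from h import *
import cv2
a=r.get_image("wrist");b=r.get_image("side")
b=cv2.resize(b[130:310,170:370],None,fx=2,fy=2)[:384]
b=cv2.copyMakeBorder(b,0,384-b.shape[0],0,0,cv2.BORDER_CONSTANT)
o=np.hstack([a[:, :], b])[:, :800] if 0 else np.hstack([cv2.resize(a,(400,300)),cv2.resize(b,(400,300))])
cv2.imwrite("pics/w1.png",cv2.cvtColor(o,cv2.COLOR_RGB2BGR))
E
```

```text
1.43 [0.5945 0.102  0.2731] [[-0.984, -0.179, -0.0], [-0.179, 0.984, -0.003], [0.001, -0.003, -1.0]] 0.0 [ 0.22 -0.36 -0.36]
tip in rail frame (x,y,z table) mm [ 69.  108.8 200.1] tags at y 112.5 37.5 -37.5 -112.5
shift cm [-0.1  0.4 12.5]
turn [-0.003 -0.001 -0.009]
```

View pics/w1.png

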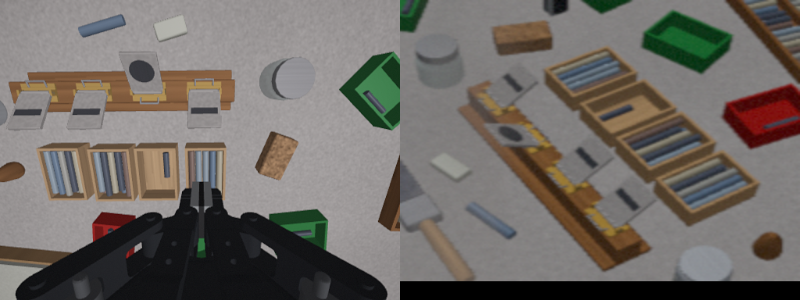

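The wrist view (left half) shows the tag edges at about (204,127), (141,53), (86,127) and (27,128). The finger is near (200,190), lined up with tag 1. I'll cross-check the hinge positions from this view.

Run:
```python
from h import *
x=np.array([.9823,.1875,0]);y=np.array([-.1875,.9823,0]);C=np.array([.5471,-.018,.053])
for u,v in((204,127),(141,53),(86,127),(27,128)):
    p=ray("wrist",(u*1.28,v*1.28),.087);print(np.round(p,4),np.round([(p-C)@x*1e3,(p-C)@y*1e3],1))
```

```text
[0.5652 0.099  0.087 ] [ 39.7 111.5]
[0.495 0.014 0.087] [-45.2  41.2]
[ 0.5912 -0.046   0.087 ] [ 38.  -35.7]
[ 0.6054 -0.1187  0.087 ] [  38.4 -109.9]
```

The two views agree within 4 mm. Going down behind tag 1.

Emit:
send_rows:
  plan:
    - [[0, 0.2, 1.5], [0, 0, 0], 1]
    - [[0, 0.3, 4], [0, 0, 0], 1]
    - [[0, 0.3, 6.5], [0, 0, 0], 1]
    - [[0, 0.3, 9], [0, 0, 0], 1]
    - [[0, 0.3, 11], [0, 0, 0], 1]
    - [[0, 0.3, 12.5], [0, 0, 0], 1]
    - [[0, 0.3, 12.5], [0, 0, 0], 1]
    - [[0, 0.3, 12.5], [0, 0, 0], 1]

```text
t: 2.2
eef_pos: [0.5917, 0.1111, 0.1482]
ee_rot: [[-0.983, -0.185, -0.002], [-0.185, 0.983, 0.0], [0.002, 0.0, -1.0]]
ft_force: [-0.7, 0.3, 0.2]
grip_width: -0.0001
finger_force: 0.0
```

Emit:
send_rows:
  plan:
    - [[0.4, 0, 0], [0, 0, 0], 1]
    - [[0.8, 0, 0], [0, 0, 0], 1]
    - [[1.2, 0, 0], [0, 0, 0], 1]
    - [[1.6, 0, 0], [0, 0, 0], 1]
    - [[2.0, 0, 0], [0, 0, 0], 1]
    - [[2.4, 0, 0], [0, 0, 0], 1]
    - [[2.8, 0, 0], [0, 0, 0], 1]
    - [[3.2, 0, 0], [0, 0, 0], 1]

```text
t: 2.87
eef_pos: [0.5605, 0.1044, 0.149]
ee_rot: [[-0.983, -0.184, -0.0], [-0.184, 0.983, 0.0], [-0.0, 0.0, -1.0]]
ft_force: [0.5, 0.9, 0.4]
grip_width: 0.0001
finger_force: 0.1
```

```bash
python3 st.py 0 112.5 75
```

```text
2.87 [0.5605 0.1044 0.149 ] [[-0.983, -0.184, -0.0], [-0.184, 0.983, 0.0], [-0.0, 0.0, -1.0]] 0.0 [0.52 0.88 0.35]
tip in rail frame (x,y,z table) mm [ 36.1 117.7  76. ] tags at y 112.5 37.5 -37.5 -112.5
shift cm [ 3.61 -0.53  0.1 ]
turn [ 0.     0.    -0.003]
```

Emit:
send_rows:
  plan:
    - [[0.4, 0, 0], [0, 0, 0], 1]
    - [[0.9, 0, 0], [0, 0, 0], 1]
    - [[1.4, 0, 0], [0, 0, 0], 1]
    - [[1.9, 0, 0], [0, 0, 0], 1]
    - [[2.4, 0, 0], [0, 0, 0], 1]
    - [[2.9, 0, 0], [0, 0, 0], 1]
    - [[3.4, 0, 0], [0, 0, 0], 1]
    - [[3.9, 0, 0], [0, 0, 0], 1]

```text
t: 3.53
eef_pos: [0.5222, 0.0972, 0.1489]
ee_rot: [[-0.983, -0.184, -0.0], [-0.184, 0.983, 0.0], [0.0, 0.0, -1.0]]
ft_force: [0.4, -0.0, 0.2]
grip_width: -0.0002
finger_force: 0.0
```

```bash
python3 st.py 70 112.5 75;python3 - <<'E'
from h import *
import cv2
a=r.get_image("wrist");b=r.get_image("side")
b=b[150:300,180:380]
o=np.hstack([cv2.resize(a,(400,300)),cv2.resize(b,(400,300))])
cv2.imwrite("pics/w2.png",cv2.cvtColor(o,cv2.COLOR_RGB2BGR))
E
```

```text
3.53 [0.5222 0.0972 0.1489] [[-0.983, -0.184, -0.0], [-0.184, 0.983, 0.0], [0.0, 0.0, -1.0]] -0.0 [ 0.43 -0.02  0.2 ]
tip in rail frame (x,y,z table) mm [ -2.9 117.8  75.9] tags at y 112.5 37.5 -37.5 -112.5
shift cm [-7.29 -0.51  0.09]
turn [ 0.    -0.    -0.003]
```

View pics/w2.png

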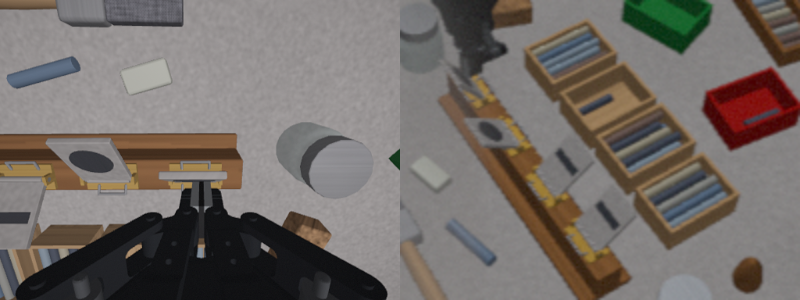

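The wrist view shows tag 1's leaf almost upright on the fingertip at about (194,175). A little more push is needed.

Emit:
send_rows:
  plan:
    - [[0.3, 0, 0], [0, 0, 0], 1]
    - [[0.6, 0, 0], [0, 0, 0], 1]
    - [[0.9, 0, 0], [0, 0, 0], 1]
    - [[1.2, 0, 0], [0, 0, 0], 1]
    - [[1.5, 0, 0], [0, 0, 0], 1]
    - [[1.5, 0, 0], [0, 0, 0], 1]
    - [[1.5, 0, 0], [0, 0, 0], 1]
    - [[1.5, 0, 0], [0, 0, 0], 1]

```text
t: 4.3
eef_pos: [0.5081, 0.0945, 0.1489]
ee_rot: [[-0.983, -0.184, 0.0], [-0.184, 0.983, 0.0], [-0.0, 0.0, -1.0]]
ft_force: [-0.4, -0.3, -0.4]
grip_width: 0.0003
finger_force: 0.0
```

```bash
python3 st.py 70 112.5 75;python3 - <<'E'
from h import *
import cv2
a=r.get_image("wrist");b=r.get_image("side")
b=b[150:300,180:380]
o=np.hstack([cv2.resize(a,(400,300)),cv2.resize(b,(400,300))])
cv2.imwrite("pics/w3.png",cv2.cvtColor(o,cv2.COLOR_RGB2BGR))
E
```

```text
4.3 [0.5081 0.0945 0.1489] [[-0.983, -0.184, 0.0], [-0.184, 0.983, 0.0], [-0.0, 0.0, -1.0]] 0.0 [-0.38 -0.28 -0.44]
tip in rail frame (x,y,z table) mm [-17.2 117.9  75.9] tags at y 112.5 37.5 -37.5 -112.5
shift cm [-8.72 -0.51  0.1 ]
turn [ 0.     0.    -0.003]
```

View pics/w3.png

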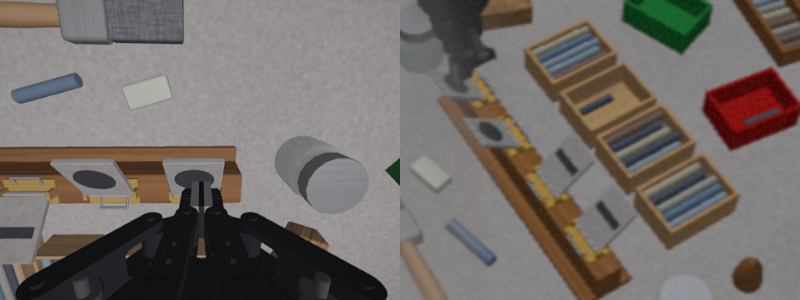

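Tag 1 has fallen to the robot side with its disc up, seen at (195,175). Retract, then slide along behind tag 3.

Emit:
send_rows:
  plan:
    - [[-1, 0, 0], [0, 0, 0], 1]
    - [[-3, 0, 0], [0, 0, 0], 1]
    - [[-5.5, 0, 0], [0, 0, 0], 1]
    - [[-7.5, 0, 0], [0, 0, 0], 1]
    - [[-8.7, 0, 0], [0, 0, 0], 1]
    - [[-8.7, -1, 0], [0, 0, 0], 1]
    - [[-8.7, -3, 0], [0, 0, 0], 1]
    - [[-8.7, -5.5, 0], [0, 0, 0], 1]

```text
t: 5.07
eef_pos: [0.6035, 0.0574, 0.1485]
ee_rot: [[-0.982, -0.188, -0.001], [-0.188, 0.982, 0.001], [0.001, 0.001, -1.0]]
ft_force: [-0.1, -0.2, -0.2]
grip_width: -0.0001
finger_force: 0.0
```

Emit:
send_rows:
  plan:
    - [[0, -2, 0], [0, 0, 0], 1]
    - [[0, -4, 0], [0, 0, 0], 1]
    - [[0, -6, 0], [0, 0, 0], 1]
    - [[0, -8, 0], [0, 0, 0], 1]
    - [[0, -9.2, 0], [0, 0, 0], 1]
    - [[0, -9.9, 0], [0, 0, 0], 1]
    - [[0, -9.9, 0], [0, 0, 0], 1]
    - [[0, -9.9, 0], [0, 0, 0], 1]

```text
t: 5.73
eef_pos: [0.6216, -0.0402, 0.1488]
ee_rot: [[-0.983, -0.184, -0.0], [-0.184, 0.983, 0.001], [0.0, 0.001, -1.0]]
ft_force: [-0.5, -0.0, 0.2]
grip_width: -0.0001
finger_force: 0.0
```

```bash
python3 st.py -18 -36.5 75
```

```text
5.73 [ 0.6216 -0.0402  0.1488] [[-0.983, -0.184, -0.0], [-0.184, 0.983, 0.001], [0.0, 0.001, -1.0]] -0.0 [-0.46 -0.03  0.16]
tip in rail frame (x,y,z table) mm [ 69.  -35.8  75.8] tags at y 112.5 37.5 -37.5 -112.5
shift cm [ 8.7  -0.1   0.08]
turn [ 0.001 -0.    -0.003]
```

Aligned behind tag 3, so I push it the same way as tag 1.

Emit:
send_rows:
  plan:
    - [[0.5, 0, 0], [0, 0, 0], 1]
    - [[1.0, 0, 0], [0, 0, 0], 1]
    - [[1.5, 0, 0], [0, 0, 0], 1]
    - [[2.0, 0, 0], [0, 0, 0], 1]
    - [[2.5, 0, 0], [0, 0, 0], 1]
    - [[3.0, 0, 0], [0, 0, 0], 1]
    - [[3.5, 0, 0], [0, 0, 0], 1]
    - [[4.0, 0, 0], [0, 0, 0], 1]

```text
t: 6.4
eef_pos: [0.5818, -0.0483, 0.1489]
ee_rot: [[-0.983, -0.184, -0.0], [-0.184, 0.983, 0.0], [0.0, 0.0, -1.0]]
ft_force: [0.2, 0.5, -0.1]
grip_width: 0.0001
finger_force: 0.1
```

Emit:
send_rows:
  plan:
    - [[0.5, 0, 0], [0, 0, 0], 1]
    - [[1.0, 0, 0], [0, 0, 0], 1]
    - [[1.5, 0, 0], [0, 0, 0], 1]
    - [[2.0, 0, 0], [0, 0, 0], 1]
    - [[2.5, 0, 0], [0, 0, 0], 1]
    - [[3.0, 0, 0], [0, 0, 0], 1]
    - [[3.4, 0, 0], [0, 0, 0], 1]
    - [[3.7, 0, 0], [0, 0, 0], 1]

```text
t: 7.07
eef_pos: [0.5455, -0.0552, 0.1488]
ee_rot: [[-0.983, -0.184, -0.0], [-0.184, 0.983, 0.0], [0.0, 0.0, -1.0]]
ft_force: [0.1, 0.1, 0.6]
grip_width: 0.0002
finger_force: 0.0
```

Emit:
send_rows:
  plan:
    - [[0.3, 0, 0], [0, 0, 0], 1]
    - [[0.6, 0, 0], [0, 0, 0], 1]
    - [[0.9, 0, 0], [0, 0, 0], 1]
    - [[1.1, 0, 0], [0, 0, 0], 1]
    - [[1.1, 0, 0], [0, 0, 0], 1]
    - [[1.1, 0, 0], [0, 0, 0], 1]
    - [[1.1, 0, 0], [0, 0, 0], 1]
    - [[1.1, 0, 0], [0, 0, 0], 1]

```text
t: 7.73
eef_pos: [0.5355, -0.057, 0.1489]
ee_rot: [[-0.983, -0.184, 0.0], [-0.184, 0.983, 0.0], [-0.0, 0.0, -1.0]]
ft_force: [0.7, 0.1, 0.4]
grip_width: -0.0001
finger_force: 0.0
```

Emit:
send_rows:
  plan:
    - [[-1, 0, 0], [0, 0, 0], 1]
    - [[-3, 0, 0], [0, 0, 0], 1]
    - [[-5.5, 0, 0], [0, 0, 0], 1]
    - [[-7.5, 0, 0], [0, 0, 0], 1]
    - [[-8.8, 0, 0], [0, 0, 0], 1]
    - [[-8.8, -1, 0], [0, 0, 0], 1]
    - [[-8.8, -3, 0], [0, 0, 0], 1]
    - [[-8.8, -5.5, 0], [0, 0, 0], 1]

```text
t: 8.4
eef_pos: [0.6321, -0.0938, 0.1485]
ee_rot: [[-0.982, -0.188, -0.001], [-0.188, 0.982, 0.001], [0.001, 0.001, -1.0]]
ft_force: [0.4, -0.8, -0.1]
grip_width: -0.0001
finger_force: 0.0
```

```bash
python3 st.py 69 -111 75;python3 - <<'E'
from h import *
import cv2
a=r.get_image("top")[140:260,190:350];b=r.get_image("side")
b=b[150:300,180:380]
o=np.hstack([cv2.resize(a,(400,300)),cv2.resize(b,(400,300))])
cv2.imwrite("pics/w4.png",cv2.cvtColor(o,cv2.COLOR_RGB2BGR))
E
```

```text
8.4 [ 0.6321 -0.0938  0.1485] [[-0.982, -0.188, -0.001], [-0.188, 0.982, 0.001], [0.001, 0.001, -1.0]] -0.0 [ 0.41 -0.78 -0.07]
tip in rail frame (x,y,z table) mm [ 69.2 -90.3  75.5] tags at y 112.5 37.5 -37.5 -112.5
shift cm [ 0.02 -2.07  0.04]
turn [ 0.001 -0.001  0.   ]
```

View pics/w4.png

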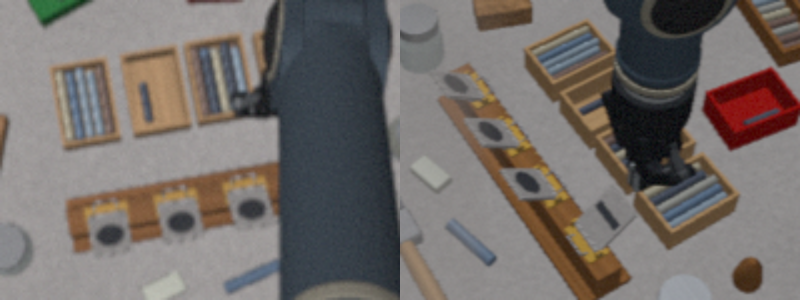

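Tags 1, 2 and 3 now show discs and lean to the robot. Tag 4 still leans to the bins, so I line up behind it and push.

Emit:
send_rows:
  plan:
    - [[0, -0.6, 0], [0, 0, 0], 1]
    - [[0, -1.4, 0], [0, 0, 0], 1]
    - [[0, -2.0, 0], [0, 0, 0], 1]
    - [[0, -2.0, 0], [0, 0, 0], 1]
    - [[0.4, -2.0, 0], [0, 0, 0], 1]
    - [[0.8, -2.0, 0], [0, 0, 0], 1]
    - [[1.2, -2.0, 0], [0, 0, 0], 1]
    - [[1.6, -2.0, 0], [0, 0, 0], 1]

```text
t: 9.17
eef_pos: [0.6193, -0.117, 0.1489]
ee_rot: [[-0.983, -0.185, -0.0], [-0.185, 0.983, 0.0], [0.0, 0.0, -1.0]]
ft_force: [0.4, -1.1, 0.7]
grip_width: 0.0003
finger_force: 0.0
```

Emit:
send_rows:
  plan:
    - [[0.5, 0, 0], [0, 0, 0], 1]
    - [[1.0, 0, 0], [0, 0, 0], 1]
    - [[1.5, 0, 0], [0, 0, 0], 1]
    - [[2.0, 0, 0], [0, 0, 0], 1]
    - [[2.5, 0, 0], [0, 0, 0], 1]
    - [[3.0, 0, 0], [0, 0, 0], 1]
    - [[3.5, 0, 0], [0, 0, 0], 1]
    - [[4.0, 0, 0], [0, 0, 0], 1]

```text
t: 9.83
eef_pos: [0.58, -0.125, 0.1488]
ee_rot: [[-0.983, -0.184, -0.0], [-0.184, 0.983, 0.0], [0.0, 0.0, -1.0]]
ft_force: [-0.6, -0.9, -0.2]
grip_width: -0.0001
finger_force: 0.0
```

Emit:
send_rows:
  plan:
    - [[0.5, 0, 0], [0, 0, 0], 1]
    - [[1.0, 0, 0], [0, 0, 0], 1]
    - [[1.5, 0, 0], [0, 0, 0], 1]
    - [[2.0, 0, 0], [0, 0, 0], 1]
    - [[2.5, 0, 0], [0, 0, 0], 1]
    - [[2.9, 0, 0], [0, 0, 0], 1]
    - [[3.2, 0, 0], [0, 0, 0], 1]
    - [[3.2, 0, 0], [0, 0, 0], 1]

```text
t: 10.5
eef_pos: [0.5484, -0.131, 0.1488]
ee_rot: [[-0.983, -0.184, -0.001], [-0.184, 0.983, 0.0], [0.001, 0.0, -1.0]]
ft_force: [-0.0, 0.1, 0.3]
grip_width: 0.0002
finger_force: 0.0
```

Emit:
send_rows:
  plan:
    - [[0, 0, 0], [0, 0, 0], 1]
    - [[0, 0, 0], [0, 0, 0], 1]
    - [[-1, 0, 0], [0, 0, 0], 1]
    - [[-3, 0, -1], [0, 0, 0], 1]
    - [[-4, 0, -3], [0, 0, 0], 1]
    - [[-4, 0, -5.5], [0, 0, 0], 1]
    - [[-4, 0, -7.5], [0, 0, 0], 1]
    - [[-4, 0, -8.5], [0, 0, 0], 1]

```text
t: 11.17
eef_pos: [0.5907, -0.1232, 0.2366]
ee_rot: [[-0.983, -0.185, 0.005], [-0.185, 0.983, -0.0], [-0.005, -0.001, -1.0]]
ft_force: [0.6, -0.0, 0.7]
grip_width: -0.0003
finger_force: 0.0
```

```bash
python3 st.py -72 38 155
```

```text
11.17 [ 0.5907 -0.1232  0.2366] [[-0.983, -0.185, 0.005], [-0.185, 0.983, -0.0], [-0.005, -0.001, -1.0]] -0.0 [ 0.57 -0.03  0.73]
tip in rail frame (x,y,z table) mm [  23.4 -111.6  163.6] tags at y 112.5 37.5 -37.5 -112.5
shift cm [ 9.58 14.93  0.8 ]
turn [-0.001  0.005 -0.003]
```

Now I move up and over to the robot side of tag 2.

Emit:
send_rows:
  plan:
    - [[1, 1.5, 0], [0, 0, 0], 1]
    - [[2.6, 4, 0], [0, 0, 0], 1]
    - [[4.3, 6.5, 0], [0, 0, 0], 1]
    - [[6, 9, 0], [0, 0, 0], 1]
    - [[7.6, 11.5, 0], [0, 0, 0], 1]
    - [[9, 13.6, 0], [0, 0, 0], 1]
    - [[9.8, 14.8, 0], [0, 0, 0], 1]
    - [[9.8, 14.8, 0], [0, 0, 0], 1]

```text
t: 11.83
eef_pos: [0.4629, 0.0067, 0.2335]
ee_rot: [[-0.982, -0.189, -0.002], [-0.189, 0.982, 0.001], [0.002, 0.001, -1.0]]
ft_force: [0.4, -0.4, -0.1]
grip_width: -0.0001
finger_force: 0.0
```

```bash
python3 st.py -74 38 75;python3 - <<'E'
from h import *
import cv2
a=r.get_image("wrist");b=r.get_image("side")
b=b[150:300,180:380]
o=np.hstack([cv2.resize(a,(400,300)),cv2.resize(b,(400,300))])
cv2.imwrite("pics/w5.png",cv2.cvtColor(o,cv2.COLOR_RGB2BGR))
E
```

```text
11.83 [0.4629 0.0067 0.2335] [[-0.982, -0.189, -0.002], [-0.189, 0.982, 0.001], [0.002, 0.001, -1.0]] -0.0 [ 0.37 -0.39 -0.07]
tip in rail frame (x,y,z table) mm [-78.2  40.2 160.5] tags at y 112.5 37.5 -37.5 -112.5
shift cm [-0.44 -0.23  8.55]
turn [ 0.001 -0.002  0.001]
```

View pics/w5.png

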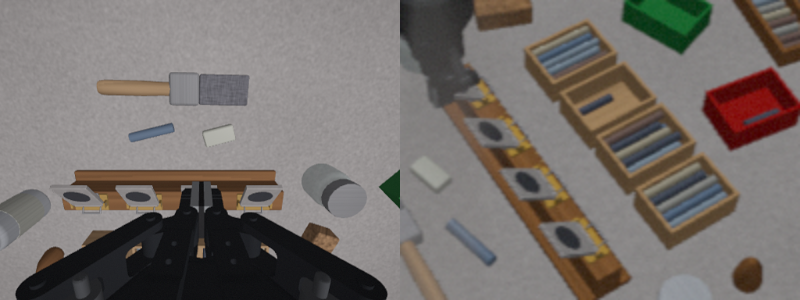

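All four tags now lean to the robot with discs up. The finger is in front of tag 2 at (200,195), so I go down and push towards the bins.

Emit:
send_rows:
  plan:
    - [[0, -0.1, 1.2], [0, 0, 0], 1]
    - [[0, -0.2, 3.2], [0, 0, 0], 1]
    - [[0, -0.2, 5.2], [0, 0, 0], 1]
    - [[0, -0.2, 7], [0, 0, 0], 1]
    - [[0, -0.2, 8], [0, 0, 0], 1]
    - [[0, -0.2, 8.5], [0, 0, 0], 1]
    - [[0, -0.2, 8.5], [0, 0, 0], 1]
    - [[0, -0.2, 8.5], [0, 0, 0], 1]

```text
t: 12.6
eef_pos: [0.466, 0.0017, 0.1492]
ee_rot: [[-0.983, -0.183, 0.001], [-0.183, 0.983, -0.0], [-0.001, -0.0, -1.0]]
ft_force: [0.7, -0.4, -0.3]
grip_width: -0.0002
finger_force: 0.0
```

```bash
python3 st.py 12 38 75
```

```text
12.6 [0.466  0.0017 0.1492] [[-0.983, -0.183, 0.001], [-0.183, 0.983, -0.0], [-0.001, -0.0, -1.0]] -0.0 [ 0.68 -0.43 -0.32]
tip in rail frame (x,y,z table) mm [-75.9  34.6  76.2] tags at y 112.5 37.5 -37.5 -112.5
shift cm [-8.79  0.38  0.12]
turn [-0.     0.001 -0.004]
```

Emit:
send_rows:
  plan:
    - [[-0.5, 0.3, 0], [0, 0, 0], 1]
    - [[-1.0, 0.3, 0], [0, 0, 0], 1]
    - [[-1.5, 0.3, 0], [0, 0, 0], 1]
    - [[-2.0, 0.3, 0], [0, 0, 0], 1]
    - [[-2.5, 0.3, 0], [0, 0, 0], 1]
    - [[-3.0, 0.3, 0], [0, 0, 0], 1]
    - [[-3.5, 0.3, 0], [0, 0, 0], 1]
    - [[-4.0, 0.3, 0], [0, 0, 0], 1]

```text
t: 13.27
eef_pos: [0.5046, 0.0125, 0.1489]
ee_rot: [[-0.983, -0.184, 0.0], [-0.184, 0.983, 0.0], [-0.0, 0.0, -1.0]]
ft_force: [0.5, 0.3, -0.1]
grip_width: -0.0001
finger_force: 0.1
```

Emit:
send_rows:
  plan:
    - [[-0.5, 0, 0], [0, 0, 0], 1]
    - [[-1.0, 0, 0], [0, 0, 0], 1]
    - [[-1.5, 0, 0], [0, 0, 0], 1]
    - [[-2.0, 0, 0], [0, 0, 0], 1]
    - [[-2.5, 0, 0], [0, 0, 0], 1]
    - [[-3.0, 0, 0], [0, 0, 0], 1]
    - [[-3.5, 0, 0], [0, 0, 0], 1]
    - [[-3.8, 0, 0], [0, 0, 0], 1]

```text
t: 13.93
eef_pos: [0.5421, 0.0195, 0.1489]
ee_rot: [[-0.983, -0.184, 0.001], [-0.184, 0.983, 0.0], [-0.001, 0.0, -1.0]]
ft_force: [0.1, 0.3, 0.5]
grip_width: 0.0001
finger_force: 0.0
```

Emit:
send_rows:
  plan:
    - [[-0.3, 0, 0], [0, 0, 0], 1]
    - [[-0.6, 0, 0], [0, 0, 0], 1]
    - [[-0.9, 0, 0], [0, 0, 0], 1]
    - [[-0.9, 0, 0], [0, 0, 0], 1]
    - [[-0.9, 0, 0], [0, 0, 0], 1]
    - [[-0.9, 0, 0], [0, 0, 0], 1]
    - [[-0.9, 0, 0], [0, 0, 0], 1]
    - [[-0.9, 0, 0], [0, 0, 0], 1]

```text
t: 14.6
eef_pos: [0.55, 0.021, 0.1489]
ee_rot: [[-0.983, -0.184, -0.0], [-0.184, 0.983, 0.0], [0.0, 0.0, -1.0]]
ft_force: [-0.0, -0.3, 0.2]
grip_width: 0.0
finger_force: 0.0
```

Emit:
send_rows:
  plan:
    - [[1, 0, 0], [0, 0, 0], 1]
    - [[3, 0, -0.5], [0, 0, 0], 1]
    - [[4, 0, -2.5], [0, 0, 0], 1]
    - [[4, 0, -5.5], [0, 0, 0], 1]
    - [[4, 0, -8.5], [0, 0, 0], 1]
    - [[4, 0, -11.5], [0, 0, 0], 1]
    - [[4, 0, -14], [0, 0, 0], 1]
    - [[4, 0, -15], [0, 0, 0], 1]

```text
t: 15.27
eef_pos: [0.5114, 0.0135, 0.3026]
ee_rot: [[-0.983, -0.184, 0.006], [-0.184, 0.983, 0.001], [-0.006, -0.0, -1.0]]
ft_force: [0.1, 1.1, 0.2]
grip_width: -0.0001
finger_force: 0.0
```

Emit:
send_rows:
  plan:
    - [[0, 1, 0], [0, 0, 0], 1]
    - [[0, 3.5, 0], [0, 0, 0], 1]
    - [[0, 7, 0], [0, 0, 0], 1]
    - [[0, 10.5, 0], [0, 0, 0], 1]
    - [[0, 14, 0], [0, 0, 0], 1]
    - [[0, 17, 0], [0, 0, 0], 1]
    - [[0, 19, 0], [0, 0, 0], 1]
    - [[0, 20, 0], [0, 0, 0], 1]

```text
t: 15.93
eef_pos: [0.4715, 0.2138, 0.2968]
ee_rot: [[-0.982, -0.19, -0.004], [-0.19, 0.982, -0.0], [0.004, 0.001, -1.0]]
ft_force: [-0.4, 0.1, 0.7]
grip_width: -0.0001
finger_force: 0.0
```

```bash
python3 st.py;python3 - <<'E'
from h import *
import cv2
a=r.get_image("top")[140:290,170:370];b=r.get_image("side")
b=b[140:320,140:380]
o=np.hstack([cv2.resize(a,(400,300)),cv2.resize(b,(400,300))])
cv2.imwrite("pics/w6.png",cv2.cvtColor(o,cv2.COLOR_RGB2BGR))
E
```

```text
15.93 [0.4715 0.2138 0.2968] [[-0.982, -0.19, -0.004], [-0.19, 0.982, -0.0], [0.004, 0.001, -1.0]] -0.0 [-0.4   0.14  0.71]
tip in rail frame (x,y,z table) mm [-31.1 241.9 223.8] tags at y 112.5 37.5 -37.5 -112.5
```

View pics/w6.png

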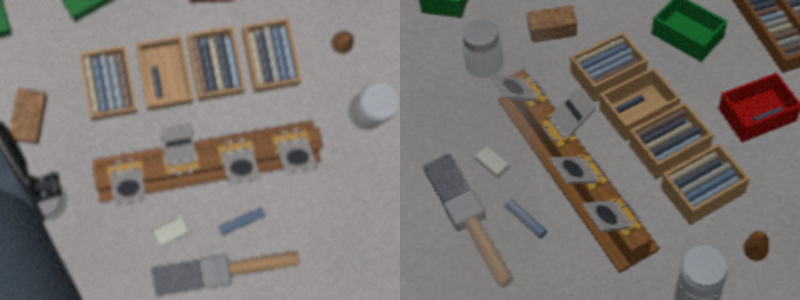

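Tags 1, 3 and 4 show discs and lean to the robot. Tag 2, across from the nearly empty bin, shows its bar and leans to the bins. The bins and bystanders look unmoved and the arm is clear, so I'm handing in.

```bash
python3 -c "
from workcell import r
print(r.job_done())"
```

```text
the job is handed in; nothing more can be done
None
```

The job is handed in: in the last picture the three tags across from full bins lean to the robot with discs up, the tag across from the nearly empty bin leans to the bins with its bar up, and nothing else looks moved; no verdict came back.

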